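Line up the stoneware jars by height

TASK

Line up the four stoneware jars in order of height on the dark wooden board: one jar standing upright in the middle of each cork coaster, the tallest on the coaster next to the orange bowl and the shortest at the other end of the row. Set the jars down gently without tipping any over, and leave the orange bowl where it stands.

Things in the scene. Friction and masses are not known exactly. Their poses are not given: they have to be found in the camera images.
- jar_green: sage green stoneware jar, a plain upright cylinder 52 mm across and 60 mm high including its flush, same-coloured lid (closed, does not come off), 110 to 220 g. Origin at the centre of its underside, z up its axis.
- jar_blue: dark blue stoneware jar, a plain upright cylinder 52 mm across and 82 mm high including its flush, same-coloured lid (closed, does not come off), 145 to 285 g. Origin at the centre of its underside, z up its axis.
- jar_yellow: mustard yellow stoneware jar, a plain upright cylinder 52 mm across and 104 mm high including its flush, same-coloured lid (closed, does not come off), 180 to 355 g. Origin at the centre of its underside, z up its axis.
- jar_maroon: dark red stoneware jar, a plain upright cylinder 52 mm across and 126 mm high including its flush, same-coloured lid (closed, does not come off), 215 to 420 g. Origin at the centre of its underside, z up its axis.
- coaster_a: one of four identical round cork coasters, 68 mm across, 4 mm thick, fixed on top of the dark board in a straight row, 90 mm from centre to centre; which of a, b, c, d lies where in the row differs from start to start. Origin at the centre of its underside, which is 16 mm above the countertop; its top is 20 mm above the countertop.
- coaster_b: one of four identical round cork coasters, 68 mm across, 4 mm thick, fixed on top of the dark board in a straight row, 90 mm from centre to centre; which of a, b, c, d lies where in the row differs from start to start. Origin at the centre of its underside, which is 16 mm above the countertop; its top is 20 mm above the countertop.
- coaster_c: one of four identical round cork coasters, 68 mm across, 4 mm thick, fixed on top of the dark board in a straight row, 90 mm from centre to centre; which of a, b, c, d lies where in the row differs from start to start. Origin at the centre of its underside, which is 16 mm above the countertop; its top is 20 mm above the countertop.
- coaster_d: one of four identical round cork coasters, 68 mm across, 4 mm thick, fixed on top of the dark board in a straight row, 90 mm from centre to centre; which of a, b, c, d lies where in the row differs from start to start. Origin at the centre of its underside, which is 16 mm above the countertop; its top is 20 mm above the countertop.
- board: dark wooden board lying fixed on the countertop, 110 mm (its x) by 380 mm (its y) and 16 mm thick, carrying the row of coasters along its y axis, with coaster centres at y = -135, -45, 45 and 135 mm on its centre line. Origin at the centre of its underside, z up.
- orange_bowl: orange ceramic bowl, 130 mm across the rim, 60 mm high, loose, standing on the countertop 275 mm from the board's middle, just past one end of the row (either end; a white bowl of the same size stands past the other end). Origin at the centre of its underside.
There are look-alikes about, which are no part of the job. Leave any green look-alike of the jar_maroon alone. What is shaped like the jar_yellow but green is not meant.

How it is judged:
At the end, for the whole second after the job is handed in: Each jar stands upright (within 0.1 rad) and at rest on its own coaster, its centre within 12 mm of the coaster's centre along and across the row, in order of height with the tallest next to the orange bowl and the shortest at the far end; the orange bowl is less than 20 mm from where it stood (((y of orange_bowl in the frame of board above 0 m and y of jar_green in the frame of board between -0.147 and -0.123 m and y of jar_blue in the frame of board between -0.057 and -0.033 m and y of jar_yellow in the frame of board between 0.033 and 0.057 m and y of jar_maroon in the frame of board between 0.123 and 0.147 m) or (y of orange_bowl in the frame of board below 0 m and y of jar_green in the frame of board between 0.123 and 0.147 m and y of jar_blue in the frame of board between 0.033 and 0.057 m and y of jar_yellow in the frame of board between -0.057 and -0.033 m and y of jar_maroon in the frame of board between -0.147 and -0.123 m)) and x of jar_green in the frame of board between -0.012 and 0.012 m and z of jar_green in the frame of board between 0.015 and 0.025 m and angle between each of jar_green, jar_blue, jar_yellow, jar_maroon's own z axis and vertical below 0.1 rad and linear speed of each of jar_green, jar_blue, jar_yellow, jar_maroon below 0.02 m/s and x of jar_blue in the frame of board between -0.012 and 0.012 m and z of jar_blue in the frame of board between 0.015 and 0.025 m and x of jar_yellow in the frame of board between -0.012 and 0.012 m and z of jar_yellow in the frame of board between 0.015 and 0.025 m and x of jar_maroon in the frame of board between -0.012 and 0.012 m and z of jar_maroon in the frame of board between 0.015 and 0.025 m and distance of orange_bowl from where it was at the start of the episode below 0.02 m); the robot touches nothing.
It fails at once if a jar is tipped over (angle between any of jar_green, jar_blue, jar_yellow, jar_maroon's own z axis and vertical above 0.6 rad).
It fails at once if something is banged down on a coaster or on the board (more than 80 N) (contact force between any of coaster_a, coaster_b, coaster_c, coaster_d, board and anything else above 80 N).
It fails at once if the orange bowl is pushed 20 mm or more from where it stood (distance of orange_bowl from where it was at the start of the episode above 0.02 m).
It also fails if it takes over 93 s, if anything falls off the work surface, if the arm or the gripper's body presses on something with over 40 N, if the wrist force passes 120 N, or if a joint passes its speed limit or range.

ROBOT

A 6-joint arm with a two-finger parallel gripper is mounted at the origin on the work surface. World frame = base frame: x ahead of the robot, y to its left, z up, the work surface at z = 0. Lengths are in m, angles in rad, forces in N, time in s.
With the tool pointing down it reaches from about 0.35 to 0.975 m from the base axis. Payload 4.9 kg.
Tool frame: the origin (TCP) lies between the finger pads; the fingertips stand 17 mm ahead of it and the grasp point (between the pads) lies 2 mm behind it (manip.nose_length is the distance from the TCP to the fingertips, in m); z points along the fingers, y is the line along which they close (so a half turn about z gives the same grasp; the last joint's range is limited). The gripper opens to 85 mm and grips with 20 to 120 N. Pads are 22 mm wide; open, the fingers measure 114 mm over their backs; the gripper's body (76 mm by 85 mm) begins 54 mm behind the grasp point. The pads swing forward as they close: fully open they stand 13 mm farther back than shut.
Start: joints at [1.221, 0.053, 1.613, -0, 1.476, -0.119], TCP at [0.143, 0.608, 0.214] pointing down, gripper open.
Joint ranges: [-3.01, 3.01], [-1.01, 2.22], [0.06, 2.58], [-1.02, 4.17], [0.09, 2.62], [-3.14, 3.14]. Speed limits (rad/s): [2.57, 2.57, 3.14, 3.14, 3.14, 3.14].

INTERFACE

Orientations are given as a unit quaternion [w, x, y, z].
In Python, from plant import manip gives the robot as it stands. The module is installed in compiled form; this text tells all that it offers.
- The arm moves only by the tool apply_moves, never from a script. Its argument "moves" is a list of rows, each a list of 3 entries, a list of its own where there are three numbers: the turn, a rotation vector about the tool's x, y, z in rad, then the shift along the tool's x, y, z in cm, then the closure, from -1 (fully open) to 1 (shut), so that 0 is half open. A call has 1 to 20 rows; each row is the pose to reach, as a shift and turn from the pose commanded when the call began, along the tool's axes at that moment; what a row does not reach only later rows make up. A row lasts 1/10 s, in which the tool goes at most 50 mm and 8.59 degrees, less where a joint would pass 70% of its speed; a pose out of reach is approached as far as the arm can. A call with a gripper value outside its range is refused whole. The fingers move at their own pace and stop on an object; the grip force is fixed at half the most. Time passes only in rows, so rows that repeat a pose let the fingers close. It gives the time, the measured TCP pose, the force, the opening and the grip force at its end, in the units of the state.
- manip.state(): the state, without advancing time (a new reading comes with each control period).
- manip.grab_frame(name): name is "scene" or "top" or "wrist"; returns a dict with "image" (400x640x3 uint8, red, green, blue), "K" (3x3 intrinsics, pixels), "k1" (the pictures are not rectified: a ray, as slopes to the right and down, at radius r is drawn at 1 + k1 r^2 times it, then the intrinsics apply), "rvec" (rotation vector, rad) and "tvec" (3), from world to camera coordinates, as OpenCV has them. Camera axes: x right, y down, z forward; pixel columns grow to the right and rows downward; lengths in m; the calibration is good to about 2 mm. A picture is of the moment at which its call begins. There is no depth.
- manip.job_done(): hands the job in; it is judged then, once.
Trained networks look in a picture, given as the dict that the camera call returned (one of the last four; its "shot" number tells which), for a name from the list of things; names that differ only in an ending like _2 or _b are one class to them, and where a whole thing is asked for, a point or a joint stands for the part that bears it (a point fixed in the world has none). Each returns a list of dicts, best first, with "score" (0 to 1); they miss things now and then, are a little off and sometimes report something else, mostly with a low value. They report only what shows in the picture. A call takes as long as a camera call. They do not tell look-alikes from the thing itself.
- manip.look_for(picture, label): "location" ([x, y, z] in m, in the coordinates of the camera as it stood for that picture, good to about 4 mm: the middle of the surface that is visible of it).
- manip.silhouettes(picture, label): "pixels" (400x640 bool, what is visible of it).
- manip.spot_point(picture, label): "location" ([x, y, z] in m, in the coordinates of the camera as it stood for that picture, good to about 4 mm: a listed point, or the origin of a listed thing).
The state is a dict: "time": time; "joint_pos": joint angles; "joint_vel": joint speeds; "joint_efforts": joint torques, N m; "tool_pos": TCP position; "tool_rot": TCP orientation; "contact_force": force on the tool from outside, world axes, zero at the start; "ft_torque": the same for the moment, N m; "gripper_width": opening from 0.0 (shut) to 1.0 (fully open); "grasp_force": force on a finger pad.
Only numpy, scipy, OpenCV 4.12 (cv2) and the standard library are available. Lean on these libraries where they do the work, as an engineer would, in place of code of your own. Each camera call takes 0.05 s, during which the arm holds its last target. There are 200 camera calls.

## Working session

There is one attempt and no reset: what is moved stays moved. The work goes in short steps, Python scripts to look and compute and a tool call to move; the robot and the scene stay as the last step left them, time stands still between calls to the robot, and variables do not carry over. Pictures are saved under pics/ and viewed, at most 14 in all, crops included, and the job is handed in when it is done.

Besides the shell and the picture viewer there is one more tool, called after ">>>" in YAML: its name, and indented under it one key for each argument. apply_moves: Moves the arm, as the interface text tells. Its arguments: {"type":"object","properties":{"moves":{"type":"array"}},"required":["moves"]}

```bash
mkdir -p pics; cat > h.py <<'E'
import numpy as np, cv2
from plant import manip
from scipy.spatial.transform import Rotation as R
def w(f,p):
    M=cv2.Rodrigues(np.array(f["rvec"],float))[0]; return M.T@(np.array(p)-np.array(f["tvec"]).ravel())
def px(f,P):
    M=cv2.Rodrigues(np.array(f["rvec"],float))[0]; c=M@np.array(P)+np.array(f["tvec"]).ravel(); s=c[:2]/c[2]; s=s*(1+f["k1"]*(s@s)); K=np.array(f["K"]); return (K[:2,:2]@s+K[:2,2]).round(0)
def ray(f,uv,z):
    K=np.array(f["K"]); d=(np.array(uv)-K[:2,2])/[K[0,0],K[1,1]]; s=d.copy()
    for _ in range(20): s=d/(1+f["k1"]*(s@s))
    M=cv2.Rodrigues(np.array(f["rvec"],float))[0]; v=M.T@np.r_[s,1]; o=-M.T@np.array(f["tvec"]).ravel()
    return o+v*(z-o[2])/v[2]
def save(f,n): cv2.imwrite("pics/"+n+".png",f["image"][:,:,::-1])
E
cat > a.py <<'E'
from h import *
s=manip.state(); print(s["time"],s["tool_pos"],s["tool_rot"],manip.nose_length)
for n in("top","scene"):
    f=manip.grab_frame(n); save(f,n+"0")
    for l in["jar_green","jar_blue","jar_yellow","jar_maroon","coaster_a","board","orange_bowl"]:
        for d in manip.spot_point(f,l): 
            if d["score"]>.3: P=w(f,d["location"]); print(n,l,round(d["score"],2),P.round(3),px(f,P))
E
python3 a.py
```

```text
0.0 [0.14274568 0.60780474 0.21314999] [-2.35241523e-04  1.15147454e-01  9.93347880e-01 -9.99081081e-04] 0.017
top jar_green 0.65 [ 0.403  0.281 -0.   ] [194. 239.]
top jar_blue 0.86 [ 0.455 -0.07   0.001] [355. 211.]
top jar_blue 0.57 [0.607 0.14  0.018] [257. 144.]
top jar_yellow 0.95 [0.435 0.073 0.003] [289. 222.]
top jar_yellow 0.83 [ 0.333  0.11  -0.001] [273. 270.]
top jar_yellow 0.36 [0.399 0.278 0.003] [195. 241.]
top jar_maroon 0.67 [ 0.397 -0.268 -0.004] [446. 235.]
top jar_maroon 0.59 [ 0.298 -0.302  0.004] [464. 280.]
top jar_maroon 0.31 [0.621 0.052 0.019] [297. 136.]
top coaster_a 0.88 [0.607 0.14  0.017] [256. 143.]
top coaster_a 0.69 [ 0.628 -0.04   0.017] [339. 132.]
top coaster_a 0.69 [0.621 0.051 0.018] [297. 136.]
top coaster_a 0.69 [ 0.634 -0.131  0.017] [380. 128.]
top board 0.86 [0.625 0.007 0.005] [317. 135.]
top orange_bowl 0.59 [0.593 0.275 0.001] [197. 153.]
scene jar_green 0.7 [ 0.401  0.282 -0.   ] [435. 275.]
scene jar_green 0.35 [ 0.621 -0.039  0.02 ] [266. 245.]
scene jar_blue 0.61 [ 0.451 -0.068  0.003] [310. 202.]
scene jar_yellow 0.82 [0.433 0.073 0.002] [356. 230.]
scene jar_yellow 0.59 [0.328 0.111 0.   ] [394. 214.]
scene jar_maroon 0.78 [ 0.398 -0.266  0.001] [274. 154.]
scene jar_maroon 0.75 [ 0.299 -0.3    0.   ] [291. 132.]
scene coaster_a 0.97 [0.605 0.138 0.016] [327. 291.]
scene coaster_a 0.78 [0.62  0.051 0.017] [294. 270.]
scene coaster_a 0.76 [ 0.625 -0.037  0.016] [266. 248.]
scene coaster_a 0.65 [ 0.631 -0.13   0.015] [238. 226.]
scene board 0.83 [0.619 0.005 0.002] [280. 260.]
scene orange_bowl 0.72 [0.587 0.28  0.003] [383. 332.]
```

View pics/top0.png

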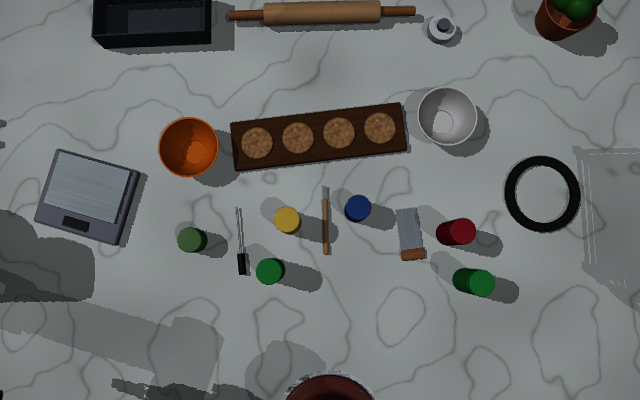

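View pics/scene0.png

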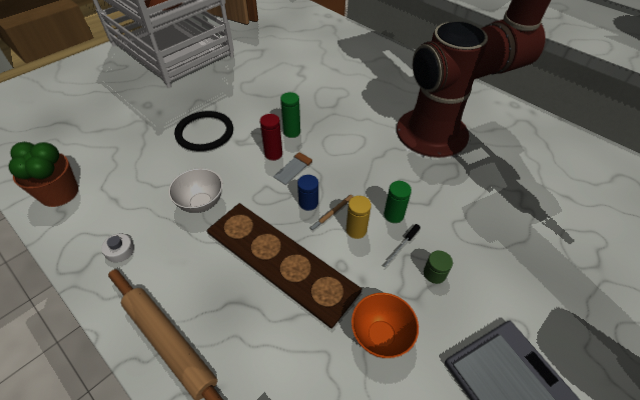

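```bash
python3 - <<'E'
import cv2
i=cv2.imread("pics/scene0.png")[115:325,220:480]; cv2.imwrite("pics/crop.png",cv2.resize(i,None,fx=2.8,fy=2.8))
E
```

```text
(no output)
```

View pics/crop.png

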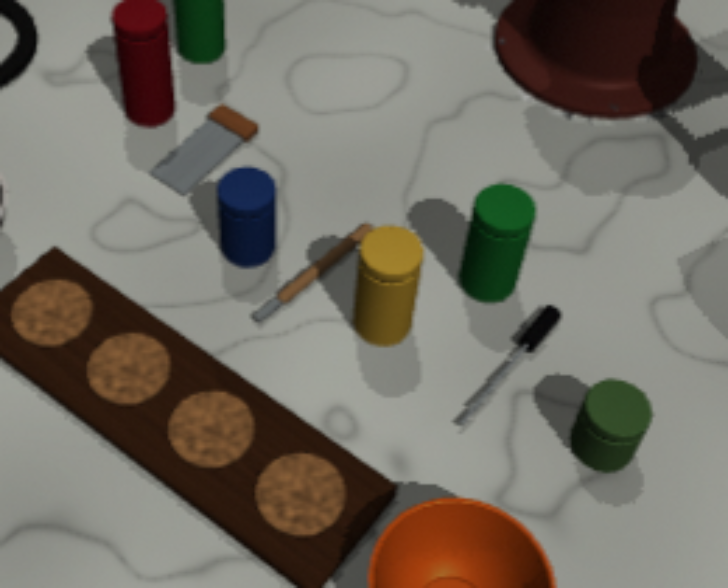

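Candidates in the scene picture:
- **Maroon:** the red jar at (271,137) fits. The tall one at (290,115) is a bright green look-alike.
- **Yellow:** the mustard jar at (357,217) fits. The one at (398,202) is a green look-alike.
- **Green:** the short sage jar at (438,267) fits, because it is short and sage.
- **Blue:** the jar at (309,192) is the only one.

The crop confirms all four. The orange bowl (383,325) is at the +y end, so maroon goes on the +y coaster. I'm moving over the green jar with the fingers across the row.

>>> apply_moves:
  moves:
    - [[0,0,1.243],[-32.6,-25.9,0],-1]
    - [[0,0,1.243],[-32.6,-25.9,0],-1]
    - [[0,0,1.243],[-32.6,-25.9,0],-1]
    - [[0,0,1.243],[-32.6,-25.9,0],-1]
    - [[0,0,1.243],[-32.6,-25.9,0],-1]
    - [[0,0,1.243],[-32.6,-25.9,0],-1]
    - [[0,0,1.243],[-32.6,-25.9,0],-1]
    - [[0,0,1.243],[-32.6,-25.9,0],-1]
    - [[0,0,1.243],[-32.6,-25.9,0],-1]
    - [[0,0,1.243],[-32.6,-25.9,0],-1]
    - [[0,0,1.243],[-32.6,-25.9,0],-1]
    - [[0,0,1.243],[-32.6,-25.9,0],-1]
    - [[0,0,1.243],[-32.6,-25.9,0],-1]

```text
time: 2.1
tool_pos: [0.4004, 0.2826, 0.2144]
tool_rot: [-0.0, 0.671, 0.741, 0.0]
contact_force: [0.1, -0.9, -0.8]
gripper_width: 0.999
grasp_force: 0.0
```

```bash
cat > b.py <<'E'
from h import *
import sys
s=manip.state(); q=np.array(s["tool_rot"]); Rt=R.from_quat(q[[1,2,3,0]]).as_matrix(); t=np.array(s["tool_pos"])
print(s["time"],t.round(4),Rt.round(3).tolist(),s["gripper_width"],s["contact_force"])
f=manip.grab_frame("wrist"); save(f,sys.argv[1])
for l in sys.argv[2:]:
    for d in manip.spot_point(f,l):
        if d["score"]>.3: P=w(f,d["location"]); print(l,round(d["score"],2),P.round(4),px(f,P),"shift cm",((P-t)@Rt*100).round(2))
E
python3 b.py w1 jar_green jar_yellow orange_bowl coaster_a
```

```text
2.1 [0.4004 0.2826 0.2144] [[-0.099, 0.995, -0.0], [0.995, 0.099, 0.0], [0.0, -0.0, -1.0]] 0.9986228834711512 [ 0.08457407 -0.90670101 -0.82505331]
jar_green 0.56 [ 0.3957  0.281  -0.0015] [317. 170.] shift cm [-0.12 -0.48 21.59]
jar_yellow 0.97 [ 0.3322  0.1102 -0.0024] [257. 292.] shift cm [-16.48  -8.49  21.68]
jar_yellow 0.63 [ 0.4379  0.0762 -0.003 ] [334. 320.] shift cm [-20.92   1.69  21.74]
orange_bowl 0.64 [ 0.5903  0.277  -0.0017] [480. 190.] shift cm [-2.44 18.84 21.6 ]
coaster_a 0.7 [0.6071 0.1352 0.0173] [471. 302.] shift cm [-16.73  19.11  19.71]
```

View pics/w1.png

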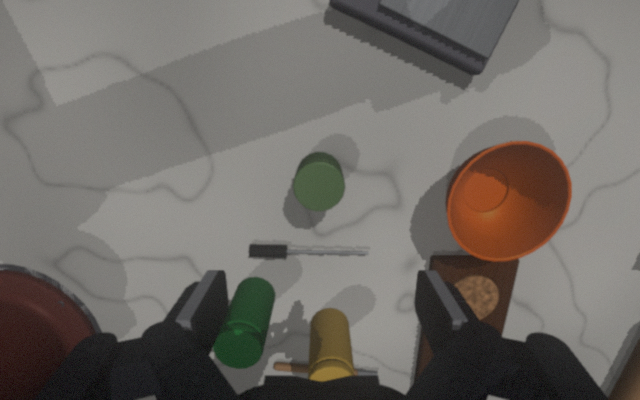

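The wrist view shows the sage jar at (320,180), under the tool. The bright-green look-alike is at (245,325), well clear. Grasping it.

>>> apply_moves:
  moves:
    - [[0,0,0],[-0.1,0,5],-1]
    - [[0,0,0],[-0.1,0,10],-1]
    - [[0,0,0],[-0.1,0,14],-1]
    - [[0,0,0],[-0.1,0,16.5],-1]
    - [[0,0,0],[-0.1,0,18],-1]
    - [[0,0,0],[-0.1,0,18.2],-1]
    - [[0,0,0],[-0.1,0,18.2],-0.3]
    - [[0,0,0],[-0.1,0,18.2],0.2]
    - [[0,0,0],[-0.1,0,18.2],0.6]
    - [[0,0,0],[-0.1,0,18.2],1]
    - [[0,0,0],[-0.1,0,18.2],1]
    - [[0,0,0],[-0.1,0,18.2],1]
    - [[0,0,0],[-0.1,0,18.2],1]
    - [[0,0,0],[-0.1,0,18.2],1]
    - [[0,0,0],[-0.1,0,17.2],1]
    - [[0,0,0],[-0.1,0,14],1]
    - [[0,0,0],[-0.1,0,10],1]
    - [[0,0,0],[-0.1,0,6],1]
    - [[0,0,0],[-0.1,0,3],1]
    - [[0,0,0],[-0.1,0,3],1]

```text
time: 4.35
tool_pos: [0.4044, 0.2823, 0.1915]
tool_rot: [0.002, 0.672, 0.741, 0.006]
contact_force: [-0.1, 0.4, -2.2]
gripper_width: 0.568
grasp_force: 62.7
```

```bash
python3 b.py w2 jar_green coaster_a board
```

```text
4.35 [0.4044 0.2823 0.1915] [[-0.097, 0.995, 0.011], [0.995, 0.097, 0.005], [0.004, 0.012, -1.0]] 0.5677304626597897 [-0.07562781  0.44880745 -2.2399075 ]
jar_green 0.97 [0.4005 0.2801 0.16  ] [314. 236.] shift cm [-0.19 -0.44  3.14]
coaster_a 0.68 [0.6105 0.1346 0.0151] [476. 311.] shift cm [-16.77  18.88  17.78]
board 0.74 [ 0.619   0.0049 -0.001 ] [453. 382.] shift cm [-29.76  18.45  19.34]
```

>>> apply_moves:
  moves:
    - [[0,0,0],[-2,1,-1],1]
    - [[0,0,0],[-6,2.5,-1],1]
    - [[0,0,0],[-10,4.5,-1],1]
    - [[0,0,0],[-14,6,-1],1]
    - [[0,0,0],[-18,8,-1],1]
    - [[0,0,0],[-22,9.6,-1],1]
    - [[0,0,0],[-26,11.4,-1],1]
    - [[0,0,0],[-30,13.1,-1],1]
    - [[0,0,0],[-34,14.9,-1],1]
    - [[0,0,0],[-38,16.6,-1],1]
    - [[0,0,0],[-41,18,-1],1]
    - [[0,0,0],[-42.5,18.6,-1],1]
    - [[0,0,0],[-43,18.9,-1],1]
    - [[0,0,0],[-43,18.9,-1],1]
    - [[0,0,0],[-43,18.9,-1],1]
    - [[0,0,0],[-43,18.9,-1],1]

```text
time: 6.15
tool_pos: [0.6305, -0.1276, 0.1944]
tool_rot: [-0.0, 0.671, 0.741, 0.0]
contact_force: [0.1, -0.2, -1.7]
gripper_width: 0.572
grasp_force: 62.7
```

```bash
python3 b.py w3 jar_green coaster_a board
```

```text
6.15 [ 0.6305 -0.1276  0.1944] [[-0.098, 0.995, -0.0], [0.995, 0.098, 0.0], [0.0, -0.0, -1.0]] 0.572249427029611 [ 0.12988413 -0.21519523 -1.7302656 ]
jar_green 0.7 [ 0.6241 -0.1241  0.1576] [312. 224.] shift cm [ 0.41 -0.6   3.68]
coaster_a 0.78 [ 0.6256 -0.0443  0.0112] [325.  93.] shift cm [ 8.33  0.33 18.32]
coaster_a 0.72 [ 0.6332 -0.1302  0.0164] [324. 180.] shift cm [-0.29  0.25 17.8 ]
board 0.5 [ 0.4533 -0.0707  0.005 ] [154. 104.] shift cm [  7.4  -17.07  18.95]
```

View pics/w3.png

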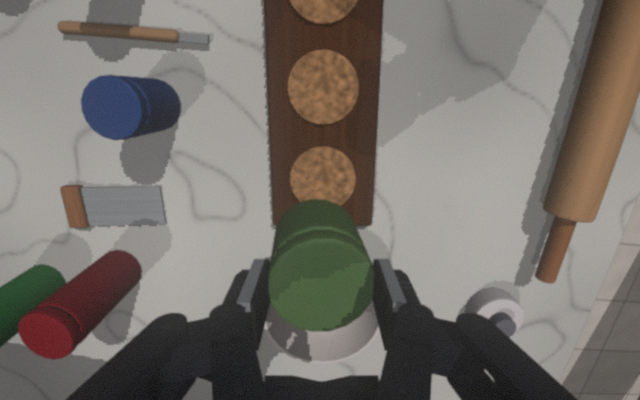

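>>> apply_moves:
  moves:
    - [[0,0,0],[-0.2,0.3,3],1]
    - [[0,0,0],[-0.2,0.3,6],1]
    - [[0,0,0],[-0.2,0.3,9],1]
    - [[0,0,0],[-0.2,0.3,11.5],1]
    - [[0,0,0],[-0.2,0.3,13],1]
    - [[0,0,0],[-0.2,0.3,13.5],1]
    - [[0,0,0],[-0.2,0.3,13.7],1]
    - [[0,0,0],[-0.2,0.3,13.7],1]
    - [[0,0,0],[-0.2,0.3,13.7],1]

```text
time: 7.25
tool_pos: [0.6353, -0.131, 0.0593]
tool_rot: [0.001, 0.672, 0.741, 0.001]
contact_force: [0.9, 0.2, -1.6]
gripper_width: 0.571
grasp_force: 62.7
```

>>> apply_moves:
  moves:
    - [[0,0,0],[0,0,0.15],1]
    - [[0,0,0],[0,0,0.3],1]
    - [[0,0,0],[0,0,0.4],1]
    - [[0,0,0],[0,0,0.5],1]
    - [[0,0,0],[0,0,0.5],1]

```text
time: 7.75
tool_pos: [0.6347, -0.1312, 0.0547]
tool_rot: [0.001, 0.672, 0.741, -0.0]
contact_force: [-4.1, 0.8, 7.8]
gripper_width: 0.574
grasp_force: 63.9
```

```bash
cat > c.py <<'E'
from h import *
import sys
s=manip.state(); print(s["time"],np.round(s["tool_pos"],4),s["contact_force"])
for n in("top","scene"):
    f=manip.grab_frame(n)
    for l in sys.argv[1:]:
        for d in manip.spot_point(f,l)[:1]: 
            P=w(f,d["location"]); print(n,l,round(d["score"],2),P.round(4),px(f,P))
E
python3 c.py jar_green
```

```text
7.75 [ 0.6347 -0.1312  0.0547] [-4.14309109  0.80665555  7.75697498]
scene jar_green 0.84 [ 0.6324 -0.1283  0.0224] [238. 225.]
```

>>> apply_moves:
  moves:
    - [[0,0,0],[0,0,0.05],1]
    - [[0,0,0],[0,0,0.05],0.2]
    - [[0,0,0],[0,0,0.05],-0.3]
    - [[0,0,0],[0,0,0.05],-1]
    - [[0,0,0],[0,0,0],-1]
    - [[0,0,0],[0,0,0],-1]
    - [[0,0,0],[0,0,-1],-1]
    - [[0,0,0],[0,0,-4],-1]
    - [[0,0,0],[0,0,-8],-1]
    - [[0,0,0],[0,0,-12],-1]
    - [[0,0,0],[1.5,-3,-15],-1]
    - [[0,0,0],[3.5,-7,-15],-1]
    - [[0,0,0],[5.5,-11,-15],-1]
    - [[0,0,0],[7,-15,-15],-1]
    - [[0,0,0],[8,-17.5,-15],-1]
    - [[0,0,0],[8,-17.5,-15],-1]
    - [[0,0,0],[8,-17.5,-15],-1]
    - [[0,0,0],[8,-17.5,-15],-1]

```text
time: 9.75
tool_pos: [0.4531, -0.0683, 0.2031]
tool_rot: [0.001, 0.672, 0.741, 0.0]
contact_force: [-0.4, 0.4, 0.1]
gripper_width: 1.001
grasp_force: 0.0
```

```bash
python3 b.py w4 jar_blue coaster_a board jar_green
```

```text
9.75 [ 0.4531 -0.0683  0.2031] [[-0.097, 0.995, 0.001], [0.995, 0.097, -0.0], [-0.0, 0.001, -1.0]] 1.0007125218592423 [-0.35085123  0.36642643  0.05986805]
jar_blue 0.9 [ 0.4509 -0.0697  0.0023] [319. 173.] shift cm [-0.11 -0.25 20.08]
coaster_a 0.92 [ 0.6263 -0.0416  0.0082] [481. 165.] shift cm [ 0.99 17.48 19.51]
coaster_a 0.63 [0.6149 0.0499 0.014 ] [495.  75.] shift cm [10.22 17.22 18.93]
coaster_a 0.56 [ 0.6344 -0.127   0.0192] [474. 241.] shift cm [-7.59 17.46 18.42]
board 0.62 [ 0.6216  0.0065 -0.0041] [483. 119.] shift cm [ 5.83 17.47 20.74]
jar_green 0.89 [ 0.6298 -0.1319  0.0192] [469. 244.] shift cm [-8.03 16.95 18.41]
```

View pics/w4.png

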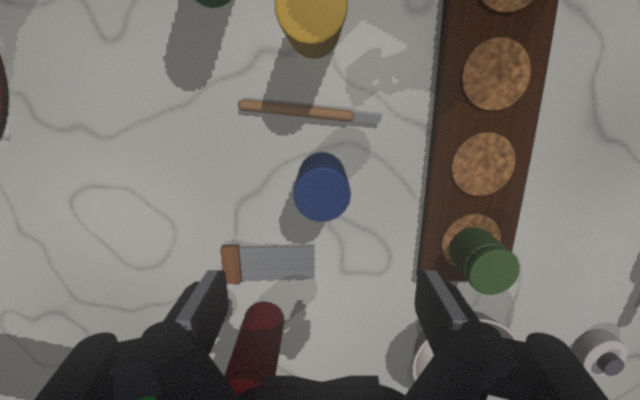

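Green stands on the end coaster (485,260), with the blue jar at (321,187) under the tool. Grasping blue.

>>> apply_moves:
  moves:
    - [[0,0,0],[-0.1,-0.1,4],-1]
    - [[0,0,0],[-0.1,-0.1,8],-1]
    - [[0,0,0],[-0.1,-0.1,11.5],-1]
    - [[0,0,0],[-0.1,-0.1,14],-1]
    - [[0,0,0],[-0.1,-0.1,14.9],-1]
    - [[0,0,0],[-0.1,-0.1,14.9],-0.3]
    - [[0,0,0],[-0.1,-0.1,14.9],0.2]
    - [[0,0,0],[-0.1,-0.1,14.9],0.6]
    - [[0,0,0],[-0.1,-0.1,14.9],1]
    - [[0,0,0],[-0.1,-0.1,14.9],1]
    - [[0,0,0],[-0.1,-0.1,14.9],1]
    - [[0,0,0],[-0.1,-0.1,14.9],1]
    - [[0,0,0],[-0.1,-0.1,14.9],1]
    - [[0,0,0],[-0.1,-0.1,14],1]
    - [[0,0,0],[-0.1,-0.1,11],1]
    - [[0,0,0],[-0.1,-0.1,8],1]
    - [[0,0,0],[-0.1,-0.1,5],1]
    - [[0,0,0],[-0.1,-0.1,5],1]
    - [[0,0,0],[-0.1,-0.1,5],1]

```text
time: 11.9
tool_pos: [0.4511, -0.0691, 0.1524]
tool_rot: [0.0, 0.672, 0.741, 0.0]
contact_force: [-0.1, 0.4, -2.7]
gripper_width: 0.577
grasp_force: 62.9
```

>>> apply_moves:
  moves:
    - [[0,0,0],[0.2,3,0],1]
    - [[0,0,0],[0.5,7,0],1]
    - [[0,0,0],[0.8,11,0],1]
    - [[0,0,0],[1,15,0],1]
    - [[0,0,0],[1.2,17,0],1]
    - [[0,0,0],[1.2,17.5,0],1]
    - [[0,0,0],[1.2,17.5,0],1]
    - [[0,0,0],[1.2,17.5,0],1]
    - [[0,0,0],[1.2,17.5,0],1]
    - [[0,0,0],[1.2,17.5,0],1]

```text
time: 12.9
tool_pos: [0.6235, -0.0404, 0.1525]
tool_rot: [-0.0, 0.672, 0.74, -0.0]
contact_force: [0.4, -0.5, -2.4]
gripper_width: 0.572
grasp_force: 63.1
```

```bash
python3 b.py w5 jar_blue coaster_a; python3 c.py jar_blue
```

```text
12.9 [ 0.6235 -0.0404  0.1525] [[-0.096, 0.995, -0.0], [0.995, 0.096, -0.0], [-0.0, -0.0, -1.0]] 0.5722316062276336 [ 0.38775984 -0.49407101 -2.38355629]
jar_blue 0.86 [ 0.6199 -0.0425  0.0997] [316. 223.] shift cm [-0.18 -0.38  5.28]
coaster_a 0.97 [0.6164 0.0474 0.0132] [323.  87.] shift cm [ 8.81  0.14 13.92]
coaster_a 0.57 [ 0.6242 -0.0402  0.0118] [322. 186.] shift cm [ 0.02  0.08 14.07]
13.05 [ 0.624  -0.0403  0.1528] [-0.51183587  0.42751758 -2.17661012]
top jar_blue 0.45 [0.6174 0.0491 0.0231] [298. 137.]
scene jar_blue 0.74 [6.202e-01 8.000e-03 6.000e-04] [281. 262.]
```

>>> apply_moves:
  moves:
    - [[0,0,0],[0.1,0.1,2],1]
    - [[0,0,0],[0.1,0.1,4.5],1]
    - [[0,0,0],[0.1,0.1,6],1]
    - [[0,0,0],[0.1,0.1,6.8],1]
    - [[0,0,0],[0.1,0.1,7.1],1]
    - [[0,0,0],[0.1,0.1,7.2],1]
    - [[0,0,0],[0.1,0.1,7.3],1]
    - [[0,0,0],[0.1,0.1,7.4],1]
    - [[0,0,0],[0.1,0.1,7.5],1]
    - [[0,0,0],[0.1,0.1,7.5],1]

```text
time: 14.25
tool_pos: [0.6253, -0.0391, 0.0776]
tool_rot: [0.0, 0.672, 0.741, 0.0]
contact_force: [0.6, -0.1, -2.4]
gripper_width: 0.574
grasp_force: 63.1
```

>>> apply_moves:
  moves:
    - [[0,0,0],[0,0,0.1],1]
    - [[0,0,0],[0,0,0.2],1]
    - [[0,0,0],[0,0,0.3],1]
    - [[0,0,0],[0,0,0.3],1]

```text
time: 14.65
tool_pos: [0.6256, -0.0392, 0.0759]
tool_rot: [0.0, 0.672, 0.741, 0.0]
contact_force: [-1.9, 1.5, 4.2]
gripper_width: 0.57
grasp_force: 64.0
```

>>> apply_moves:
  moves:
    - [[0,0,0],[0,0,0.3],0.2]
    - [[0,0,0],[0,0,0.3],-0.3]
    - [[0,0,0],[0,0,0.25],-1]
    - [[0,0,0],[0,0,0.2],-1]
    - [[0,0,0],[0,0,0.2],-1]
    - [[0,0,0],[0,0,-1],-1]
    - [[0,0,0],[0,0,-4],-1]
    - [[0,0,0],[0,0,-8],-1]
    - [[0,0,0],[1,-1,-12.5],-1]
    - [[0,0,0],[4,-4,-12.5],-1]
    - [[0,0,0],[7,-8,-12.5],-1]
    - [[0,0,0],[9,-12,-12.5],-1]
    - [[0,0,0],[12,-15.5,-12.5],-1]
    - [[0,0,0],[13.1,-17.8,-12.5],-1]
    - [[0,0,0],[13.1,-17.8,-12.5],-1]
    - [[0,0,0],[13.1,-17.8,-12.5],-1]
    - [[0,0,0],[13.1,-17.8,-12.5],-1]

```text
time: 16.35
tool_pos: [0.4362, 0.0737, 0.2]
tool_rot: [0.0, 0.672, 0.74, 0.0]
contact_force: [-0.4, -0.8, -0.6]
gripper_width: 0.999
grasp_force: 0.0
```

```bash
python3 b.py w6 jar_yellow coaster_a jar_blue; python3 c.py jar_blue jar_green
```

```text
16.35 [0.4362 0.0737 0.2   ] [[-0.096, 0.995, 0.001], [0.995, 0.096, -0.0], [-0.0, 0.001, -1.0]] 0.9994263470523692 [-0.42128223 -0.80613137 -0.64219219]
jar_yellow 0.96 [ 4.368e-01  7.670e-02 -2.000e-04] [322. 170.] shift cm [ 0.3   0.07 20.03]
jar_yellow 0.79 [ 0.332   0.1109 -0.0026] [228. 129.] shift cm [  4.71 -10.04  20.26]
coaster_a 0.98 [ 0.6255 -0.0429  0.0099] [467. 282.] shift cm [-13.42  17.71  19.04]
coaster_a 0.81 [0.6163 0.0499 0.0111] [479. 210.] shift cm [-4.1  17.68 18.92]
coaster_a 0.79 [0.6098 0.1343 0.0126] [493. 134.] shift cm [ 4.37 17.85 18.76]
jar_blue 0.58 [ 0.6242 -0.0432  0.0233] [470. 288.] shift cm [-13.44  17.57  17.7 ]
16.55 [0.4359 0.0737 0.1994] [-0.31753512  0.36015375 -0.10963346]
top jar_blue 0.87 [ 0.6288 -0.0386  0.0212] [338. 131.]
top jar_green 0.82 [ 0.6332 -0.1317  0.0211] [381. 128.]
scene jar_blue 0.75 [ 0.6236 -0.0386  0.0209] [266. 246.]
scene jar_green 0.85 [ 0.6331 -0.1309  0.0182] [237. 226.]
```

View pics/w6.png

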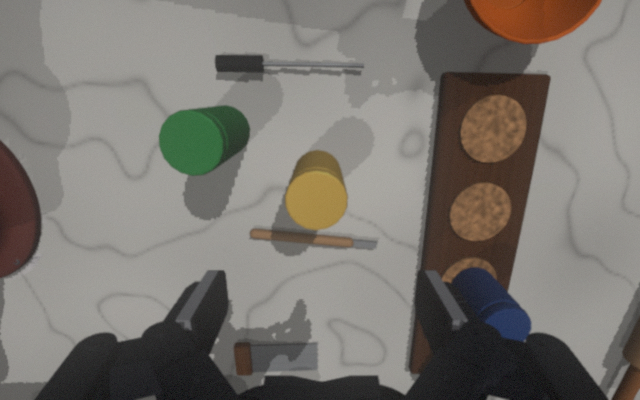

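The mustard jar is at (317,190) under the tool. The bright-green look-alike (205,140) is clear of the left finger, and blue stands on its coaster. Grasping yellow.

>>> apply_moves:
  moves:
    - [[0,0,0],[0.1,0.1,4],-1]
    - [[0,0,0],[0.1,0.1,8],-1]
    - [[0,0,0],[0.1,0.1,11],-1]
    - [[0,0,0],[0.1,0.1,12.2],-1]
    - [[0,0,0],[0.1,0.1,12.4],-1]
    - [[0,0,0],[0.1,0.1,12.4],-0.3]
    - [[0,0,0],[0.1,0.1,12.4],0.2]
    - [[0,0,0],[0.1,0.1,12.4],0.6]
    - [[0,0,0],[0.1,0.1,12.4],1]
    - [[0,0,0],[0.1,0.1,12.4],1]
    - [[0,0,0],[0.1,0.1,12.4],1]
    - [[0,0,0],[0.1,0.1,12.4],1]
    - [[0,0,0],[0.1,0.1,12.4],1]
    - [[0,0,0],[0.1,0.1,11.5],1]
    - [[0,0,0],[0.1,0.1,9],1]
    - [[0,0,0],[0.1,0.1,6],1]
    - [[0,0,0],[0.1,0.1,3],1]
    - [[0,0,0],[0.1,0.1,2.5],1]
    - [[0,0,0],[0.1,0.1,2.5],1]

```text
time: 18.75
tool_pos: [0.4369, 0.0751, 0.1755]
tool_rot: [0.001, 0.672, 0.741, 0.001]
contact_force: [-0.5, 0.6, -3.6]
gripper_width: 0.573
grasp_force: 62.9
```

>>> apply_moves:
  moves:
    - [[0,0,0],[-0.5,3,0],1]
    - [[0,0,0],[-1.5,7,0],1]
    - [[0,0,0],[-2.5,11,0],1]
    - [[0,0,0],[-3.5,15,0],1]
    - [[0,0,0],[-4.2,17.2,0],1]
    - [[0,0,0],[-4.2,17.7,0],1]
    - [[0,0,0],[-4.2,17.7,0],1]
    - [[0,0,0],[-4.2,17.7,0],1]
    - [[0,0,0],[-4.2,17.7,0],1]
    - [[0,0,0],[-4.2,17.7,0],1]

```text
time: 19.75
tool_pos: [0.6157, 0.0508, 0.1745]
tool_rot: [-0.0, 0.672, 0.741, -0.0]
contact_force: [0.0, 0.3, -2.6]
gripper_width: 0.574
grasp_force: 63.5
```

```bash
python3 b.py w7 jar_yellow coaster_a
```

```text
19.75 [0.6157 0.0508 0.1745] [[-0.097, 0.995, -0.0], [0.995, 0.097, -0.0], [-0.0, -0.0, -1.0]] 0.57372265987248 [ 0.02776078  0.30196909 -2.64298676]
jar_yellow 0.87 [0.6157 0.0533 0.0954] [322. 205.] shift cm [0.25 0.02 7.91]
jar_yellow 0.7 [ 0.3296  0.1093 -0.0028] [42. 94.] shift cm [  8.61 -27.91  17.73]
jar_yellow 0.63 [0.6173 0.0485 0.0128] [323. 183.] shift cm [-0.24  0.14 16.17]
coaster_a 0.86 [0.6072 0.1362 0.0164] [321.  90.] shift cm [ 8.58e+00 -1.00e-02  1.58e+01]
coaster_a 0.63 [0.6148 0.0443 0.0124] [320. 187.] shift cm [-0.64 -0.15 16.21]
```

>>> apply_moves:
  moves:
    - [[0,0,0],[-0.2,0.1,2],1]
    - [[0,0,0],[-0.2,0.1,4.5],1]
    - [[0,0,0],[-0.2,0.1,6],1]
    - [[0,0,0],[-0.2,0.1,6.8],1]
    - [[0,0,0],[-0.2,0.1,7.1],1]
    - [[0,0,0],[-0.2,0.1,7.2],1]
    - [[0,0,0],[-0.2,0.1,7.3],1]
    - [[0,0,0],[-0.2,0.1,7.4],1]
    - [[0,0,0],[-0.2,0.1,7.5],1]
    - [[0,0,0],[-0.2,0.1,7.5],1]

```text
time: 20.9
tool_pos: [0.6178, 0.0486, 0.0996]
tool_rot: [0.0, 0.672, 0.741, 0.0]
contact_force: [-0.4, 0.5, -2.7]
gripper_width: 0.572
grasp_force: 63.6
```

>>> apply_moves:
  moves:
    - [[0,0,0],[0,0,0.1],1]
    - [[0,0,0],[0,0,0.2],1]
    - [[0,0,0],[0,0,0.2],1]

```text
time: 21.2
tool_pos: [0.618, 0.0485, 0.0984]
tool_rot: [0.0, 0.672, 0.741, 0.0]
contact_force: [-1.4, -0.1, 2.1]
gripper_width: 0.574
grasp_force: 64.1
```

>>> apply_moves:
  moves:
    - [[0,0,0],[0,0,0.25],0.2]
    - [[0,0,0],[0,0,0.25],-0.3]
    - [[0,0,0],[0,0,0.2],-1]
    - [[0,0,0],[0,0,0.2],-1]
    - [[0,0,0],[0,0,0.2],-1]
    - [[0,0,0],[0,0,-1],-1]
    - [[0,0,0],[0,0,-4],-1]
    - [[0,0,0],[0,0,-8],-1]
    - [[0,0,0],[-1,-1,-12],-1]
    - [[0,0,0],[-3,-3,-12.2],-1]
    - [[0,0,0],[-6,-5.5,-12.2],-1]
    - [[0,0,0],[-10,-9,-12.2],-1]
    - [[0,0,0],[-14,-12,-12.2],-1]
    - [[0,0,0],[-18,-15.5,-12.2],-1]
    - [[0,0,0],[-22,-19,-12.2],-1]
    - [[0,0,0],[-26,-22.5,-12.2],-1]
    - [[0,0,0],[-29.2,-24.9,-12.2],-1]
    - [[0,0,0],[-29.2,-24.9,-12.2],-1]
    - [[0,0,0],[-29.2,-24.9,-12.2],-1]
    - [[0,0,0],[-29.2,-24.9,-12.2],-1]

```text
time: 23.2
tool_pos: [0.3987, -0.2656, 0.2199]
tool_rot: [0.0, 0.672, 0.741, 0.0]
contact_force: [-0.7, 0.7, 0.5]
gripper_width: 1.003
grasp_force: 0.0
```

```bash
python3 b.py w8 jar_maroon; python3 c.py jar_yellow
```

```text
23.2 [ 0.3987 -0.2656  0.2199] [[-0.098, 0.995, 0.001], [0.995, 0.098, -0.0], [-0.0, 0.001, -1.0]] 1.0032141547671911 [-0.74227828  0.69213828  0.5100428 ]
jar_maroon 0.95 [ 0.3957 -0.2706  0.0009] [318. 173.] shift cm [-0.47 -0.36 21.9 ]
jar_maroon 0.67 [ 0.2949 -0.2972  0.0004] [232. 186.] shift cm [ -2.13 -10.65  21.94]
23.3 [ 0.3989 -0.2651  0.2196] [-0.53238908  0.80064293  0.46995456]
top jar_yellow 0.8 [0.3341 0.1108 0.0025] [273. 269.]
scene jar_yellow 0.94 [ 0.3307  0.113  -0.0037] [394. 216.]
```

View pics/w8.png

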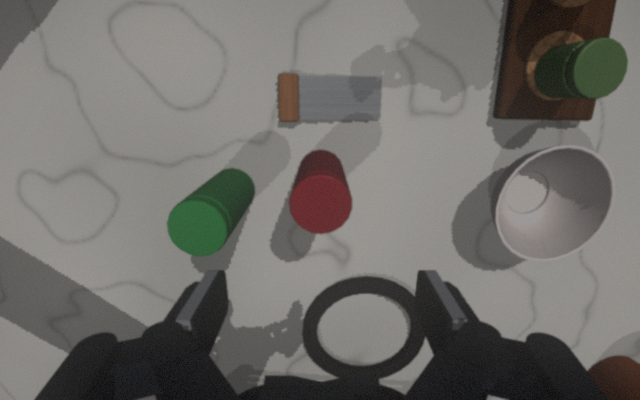

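The red jar is at (321,190), under the tool. The green look-alike (210,210) is outside the left finger. Grasping maroon.

>>> apply_moves:
  moves:
    - [[0,0,0],[-0.2,-0.1,4],-1]
    - [[0,0,0],[-0.2,-0.1,8],-1]
    - [[0,0,0],[-0.2,-0.1,11],-1]
    - [[0,0,0],[-0.2,-0.1,12],-1]
    - [[0,0,0],[-0.2,-0.1,12.2],-1]
    - [[0,0,0],[-0.2,-0.1,12.2],-0.3]
    - [[0,0,0],[-0.2,-0.1,12.2],0.2]
    - [[0,0,0],[-0.2,-0.1,12.2],0.6]
    - [[0,0,0],[-0.2,-0.1,12.2],1]
    - [[0,0,0],[-0.2,-0.1,12.2],1]
    - [[0,0,0],[-0.2,-0.1,12.2],1]
    - [[0,0,0],[-0.2,-0.1,12.2],1]
    - [[0,0,0],[-0.2,-0.1,12.2],1]
    - [[0,0,0],[-0.2,-0.1,11],1]
    - [[0,0,0],[-0.2,-0.1,8],1]
    - [[0,0,0],[-0.2,-0.1,4],1]
    - [[0,0,0],[-0.2,-0.1,0],1]
    - [[0,0,0],[-0.2,-0.1,-3],1]
    - [[0,0,0],[-0.2,-0.1,-4],1]
    - [[0,0,0],[-0.2,-0.1,-4],1]

```text
time: 25.5
tool_pos: [0.3977, -0.2686, 0.261]
tool_rot: [0.002, 0.672, 0.741, -0.0]
contact_force: [0.4, -0.1, -2.8]
gripper_width: 0.566
grasp_force: 62.8
```

>>> apply_moves:
  moves:
    - [[0,0,0],[2,1,0],1]
    - [[0,0,0],[5,3,0],1]
    - [[0,0,0],[9,5.5,0],1]
    - [[0,0,0],[13,8.5,0],1]
    - [[0,0,0],[17,11,0],1]
    - [[0,0,0],[21,13.5,0],1]
    - [[0,0,0],[25,16,0],1]
    - [[0,0,0],[29,18.5,0],1]
    - [[0,0,0],[33,21,0],1]
    - [[0,0,0],[36,23,0],1]
    - [[0,0,0],[38,24.5,0],1]
    - [[0,0,0],[38.4,24.9,0],1]
    - [[0,0,0],[38.4,24.9,0],1]
    - [[0,0,0],[38.4,24.9,0],1]
    - [[0,0,0],[38.4,24.9,0],1]

```text
time: 27.0
tool_pos: [0.6074, 0.1369, 0.2588]
tool_rot: [-0.0, 0.673, 0.74, -0.001]
contact_force: [-0.3, 0.3, -2.5]
gripper_width: 0.57
grasp_force: 63.0
```

```bash
python3 b.py w9 jar_maroon coaster_a orange_bowl; python3 c.py jar_maroon
```

```text
27.0 [0.6074 0.1369 0.2588] [[-0.095, 0.995, -0.001], [0.995, 0.095, -0.0], [-0.0, -0.001, -1.0]] 0.5695998829212486 [-0.32217175  0.33837995 -2.50569443]
jar_maroon 0.92 [0.6044 0.1361 0.1591] [318. 200.] shift cm [-0.06 -0.29  9.96]
coaster_a 0.84 [0.6098 0.1347 0.0174] [324. 167.] shift cm [-0.23  0.25 24.13]
orange_bowl 0.6 [ 0.5892  0.2783 -0.0016] [318.  40.] shift cm [14.26 -0.43 26.04]
27.2 [0.6078 0.1374 0.2597] [ 0.48052633 -0.07912262 -3.60355462]
top jar_maroon 0.56 [ 0.2952 -0.3025  0.0014] [465. 281.]
scene jar_maroon 0.79 [0.6065 0.1412 0.1596] [329. 257.]
```

View pics/w9.png

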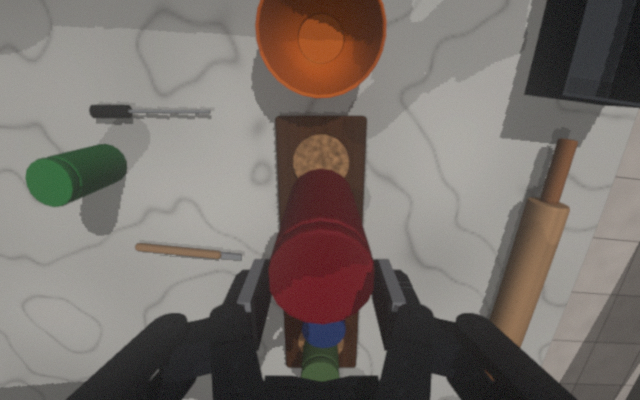

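Maroon is held upright in line with the last coaster (320,158). Lowering it.

>>> apply_moves:
  moves:
    - [[0,0,0],[0,0.1,3],1]
    - [[0,0,0],[0,0.1,6],1]
    - [[0,0,0],[0,0.1,9],1]
    - [[0,0,0],[0,0.1,11],1]
    - [[0,0,0],[0,0.1,12.2],1]
    - [[0,0,0],[0,0.1,12.8],1]
    - [[0,0,0],[0,0.1,13.2],1]
    - [[0,0,0],[0,0.1,13.4],1]
    - [[0,0,0],[0,0.1,13.5],1]
    - [[0,0,0],[0,0.1,13.6],1]
    - [[0,0,0],[0,0.1,13.6],1]

```text
time: 28.5
tool_pos: [0.6092, 0.1382, 0.124]
tool_rot: [0.0, 0.672, 0.741, 0.0]
contact_force: [-0.6, -0.2, -2.8]
gripper_width: 0.573
grasp_force: 63.1
```

>>> apply_moves:
  moves:
    - [[0,0,0],[0,0,0.1],1]
    - [[0,0,0],[0,0,0.2],1]
    - [[0,0,0],[0,0,0.2],1]

```text
time: 28.8
tool_pos: [0.6088, 0.1382, 0.1212]
tool_rot: [-0.0, 0.672, 0.741, -0.0]
contact_force: [0.1, 0.1, -2.5]
gripper_width: 0.57
grasp_force: 63.1
```

>>> apply_moves:
  moves:
    - [[0,0,0],[0,0,0.1],1]
    - [[0,0,0],[0,0,0.2],1]
    - [[0,0,0],[0,0,0.2],1]

```text
time: 29.1
tool_pos: [0.6092, 0.1383, 0.1205]
tool_rot: [0.0, 0.672, 0.741, 0.0]
contact_force: [-2.5, -0.3, 3.4]
gripper_width: 0.572
grasp_force: 63.7
```

Contact. I'm releasing the jar, rising and backing off.

>>> apply_moves:
  moves:
    - [[0,0,0],[0,0,0.05],0.2]
    - [[0,0,0],[0,0,0.05],-0.3]
    - [[0,0,0],[0,0,0],-1]
    - [[0,0,0],[0,0,0],-1]
    - [[0,0,0],[0,0,0],-1]
    - [[0,0,0],[0,0,-1],-1]
    - [[0,0,0],[0,0,-4],-1]
    - [[0,0,0],[0,0,-8],-1]
    - [[0,0,0],[0,0,-12],-1]
    - [[0,0,0],[0,-4,-13],-1]
    - [[0,0,0],[0,-8,-13],-1]
    - [[0,0,0],[0,-12,-13],-1]
    - [[0,0,0],[0,-16,-13],-1]
    - [[0,0,0],[0,-18,-13],-1]
    - [[0,0,0],[0,-18,-13],-1]
    - [[0,0,0],[0,-18,-13],-1]

```text
time: 30.7
tool_pos: [0.4304, 0.1208, 0.2503]
tool_rot: [0.001, 0.672, 0.741, 0.001]
contact_force: [1.5, -0.4, 0.3]
gripper_width: 1.0
grasp_force: 0.0
```

```bash
cat > d.py <<'E'
from h import *
for n in("top","scene"):
    f=manip.grab_frame(n); save(f,n+"9")
    for l in["jar_green","jar_blue","jar_yellow","jar_maroon","coaster_a","orange_bowl"]:
        for d in manip.spot_point(f,l):
            P=w(f,d["location"]); 
            if P[0]>.5: e=P[:2]-[.6215,.0055]; print(n,l,round(d["score"],2),P.round(3),"board",(e@np.array([[.995,-.098],[.098,.995]])).round(4))
E
python3 d.py
```

```text
top jar_green 0.7 [ 0.631 -0.133  0.024] board [-0.0045 -0.1391]
top jar_blue 0.65 [ 0.63  -0.041  0.02 ] board [ 0.0037 -0.0473]
top jar_yellow 0.65 [0.613 0.05  0.021] board [-0.0038  0.0451]
top jar_maroon 0.84 [0.609 0.138 0.017] board [0.001  0.1332]
top coaster_a 0.68 [ 0.626 -0.038  0.02 ] board [ 0.0007 -0.0434]
top coaster_a 0.67 [ 0.634 -0.129  0.018] board [-0.0012 -0.1352]
top coaster_a 0.57 [0.62  0.053 0.02 ] board [0.0028 0.0475]
top coaster_a 0.47 [0.609 0.138 0.018] board [0.0004 0.1336]
top orange_bowl 0.56 [0.593 0.275 0.002] board [-0.0019  0.271 ]
scene jar_green 0.95 [ 0.634 -0.13   0.02 ] board [-0.0006 -0.1358]
scene jar_blue 0.64 [ 0.625 -0.039  0.023] board [-0.0011 -0.0451]
scene jar_yellow 0.75 [0.611 0.047 0.02 ] board [-0.006   0.0421]
scene jar_maroon 0.94 [0.61  0.142 0.021] board [0.0024 0.1368]
scene coaster_a 0.77 [ 0.623 -0.041  0.016] board [-0.0032 -0.0463]
scene coaster_a 0.75 [ 0.631 -0.132  0.014] board [-0.0039 -0.1374]
scene coaster_a 0.65 [0.604 0.139 0.017] board [-0.0047  0.1345]
scene coaster_a 0.59 [0.616 0.052 0.018] board [-0.0009  0.0472]
scene orange_bowl 0.58 [0.586 0.283 0.003] board [-0.0078  0.2796]
scene orange_bowl 0.31 [0.619 0.008 0.001] board [-0.0025  0.0025]
```

View pics/scene9.png

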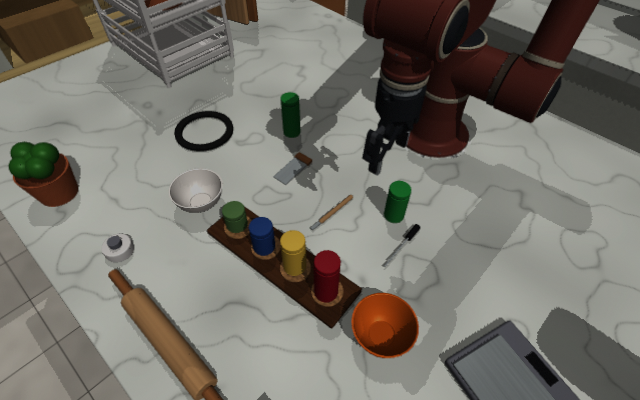

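View pics/top9.png

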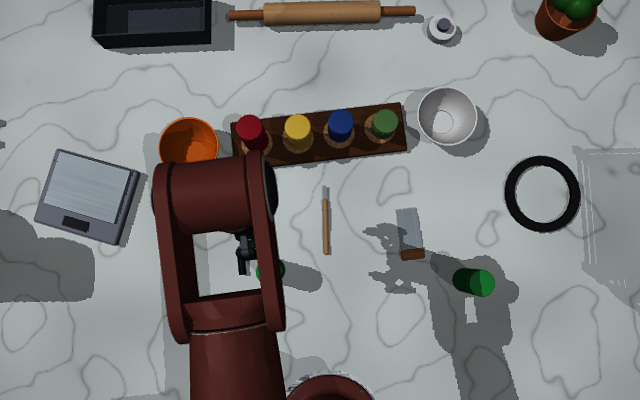

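Both pictures show the four jars upright and centred on their coasters. In the scene picture they run from red (327,275) next to the orange bowl, through yellow (293,255) and blue (262,238), to green (234,218). All are within about 6 mm of centre, and the bowl hasn't moved. Handing in.

```bash
python3 -c "
from plant import manip; print(manip.job_done())"
```

```text
the job is handed in; nothing more can be done
None
```

The job is handed in: all four jars stand upright on their coasters in height order, with maroon next to the orange bowl and green at the far end, each measured within about 6 mm of its coaster's centre; the hand-in returned no verdict.

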